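# Open the vent pot: flip the cover, press and unscrew the cap

## Task

Lift the hinged steel cover of the vent pot by its tab and fold it right back so that it stays open, then open the black push-and-turn cap beneath it: press the cap down lightly against its spring, unscrew it anticlockwise (seen from above) until it comes up against its stop, and let it spring back up. Press and turn with feeling: do not mash the cap hard down and do not wrench the pot round on its rubber seat. Leave the other things on the bench where they lie.

Things in the scene. Friction and masses are not known exactly. Their poses are not given: they have to be found in the camera images.
- pot: Vent pot bolted to the bench: 120 mm square foot plate 10 mm thick, on it a grey round pot 92 mm across whose deck is 58 mm above the bench; cap and cover stand above the deck. Origin: centre of the foot's underside, on the cap's axis. z is up; +x points from the middle to the cover's hinge, so the cover's tab points to -x. A steel bracket (40 mm from the axis and beyond, 82 mm high) stands on its -y side.
- flap (a joint): Angle of the hinged steel cover about a level hinge along the pot's y, rad: 0 = shut, lying level over the cap; pi/2 = upright; 2.6 = folded back against its stop. The hinge is loose: past about 1.65 it falls open by itself, before upright it falls shut again. It weighs 70 g.
- flap_tab (a point): Middle of the cover's finger tab, 114 mm from the hinge line; 109 mm above the bench when shut. The tab is 16 mm wide (along the pot's y), 8 mm thick, runs 14 mm farther out and 29 mm back to where the 60 mm wide, 6 mm thick cover plate begins. Pinched by its side edges from above, it turns between the fingers as it is raised. Nothing stands beside it.
- flap_hinge (a point): Middle of the cover's hinge line, 50 mm from the cap's axis, 109 mm above the bench.
- cap_grip (a point): Centre of the wing on the cap, on the cap's axis, 91.5 mm above the bench when the cap is up. The wing is an upright bar 50 mm long (along this point's x, which turns with the cap), 12 mm thick (y) and 23 mm high (11.5 mm above and below this point). The shut cover lies 3 mm over it.
- cap_disc (a point): Centre of the flat top of the cap's disc, on the cap's axis at the wing's foot, 80 mm above the bench when up. The disc is 64 mm across, 14 mm thick; fingertips astride the wing can press on it. It stands on a stiff spring (a few N per mm, a few mm of travel): pressed with 12 N or more it goes down far enough to free its lug; more than 20 N crushes the seal. Some 15 N is right.
- cap (a joint): Turn of the captive cap, rad, growing anticlockwise from above; 0 to 0.3 = done up; its stop, to be felt, comes a little over a third of a turn from 0. Wing along the pot's x at 0. It turns with about 0.05 N m. A lug on its rim is caught by a low steel catch on the pot's -y side at about 0.37 unless the disc is held pressed down from there until past 0.85; farther on it turns freely without pressing.
- seat (a joint): Twist of the pot on its rubber seat, rad, 0 at rest; the seat yields 0.2 rad for 1 N m and springs back. Beyond 0.2 either way (1 N m) counts as wrenched. Cap and cover turn with it.
- jar: Glass jar of brass washers with a steel lid, 72 mm across, 94 mm high; origin at the centre of its underside. Leave alone.
- wrench: Red pipe wrench lying flat, about 300 mm long along its x and 20 mm high; origin underneath, jaws to +x. Leave alone.
- mirror: Silver inspection mirror lying flat, about 235 mm long along its x, disc 52 mm across at +x; origin underneath. Leave alone.
- level: Small green level, 180 mm along its y, 22 mm thick, 42 mm high; origin at the centre of its underside. Leave alone.

How it is judged:
On the way, in this order (a step that is already met when the one before it is completed fails the run):
1. the cover is folded back past upright (value of joint flap above 1.8 rad), for 0.2 s.
2. with the cover open, the cap is unscrewed to its stop (value of joint flap above 1.8 rad and value of joint cap above 2.2 rad), for 0.2 s.
At the end, for the whole second after the job is handed in: The cover stays folded back (more than 1.8 rad), the cap is turned to its stop (more than 2.2 rad of 2.4), has sprung back up to within 1.5 mm of its raised height, the pot's seat has sprung back to within 0.05 rad, all at rest (all of step 2 and z of cap_grip in the frame of pot above 0.09 m and velocity of joint cap between -0.1 and 0.1 rad/s and velocity of joint flap between -0.1 and 0.1 rad/s and value of joint seat between -0.05 and 0.05 rad); the robot touches nothing.
It fails at once if the cap is mashed down with more than about 20 N (4 mm deep) (z of cap_grip in the frame of pot below 0.0875 m).
It fails at once if the pot is wrenched round on its seat by more than 0.2 rad (1 N m) (value of joint seat above 0.2 rad or value of joint seat below -0.2 rad).
It fails at once if a bystander is shifted by more than 20 mm (distance of any of jar, wrench, mirror, level from where it was at the start of the episode above 0.02 m).
It also fails if it takes over 72 s, if anything falls off the work surface, if the arm or the gripper's body presses on something with over 40 N, if the wrist force passes 120 N, or if a joint passes its speed limit or range.

## Robot

A 6-joint arm with a two-finger parallel gripper is mounted at the origin on the work surface. World frame = base frame: x ahead of the robot, y to its left, z up, the work surface at z = 0. Lengths are in m, angles in rad, forces in N, time in s.
With the tool pointing down it reaches from about 0.3 to 0.775 m from the base axis. Payload 14.6 kg.
Tool frame: the origin (TCP) lies at the very end of the fingers, on their centre line; the grasp point (between the pads) lies 19 mm behind it; z points along the fingers, y is the line along which they close (so a half turn about z gives the same grasp; the last joint's range is limited). The gripper opens to 94 mm and grips with 3 to 60 N. Pads are 16 mm wide; open, the fingers measure 119 mm over their backs; the gripper's body (75 mm by 177 mm) begins 78 mm behind the grasp point.
Start: joints at [1.195, 0.3, 1.521, -0, 1.321, -0.067], TCP at [0.167, 0.524, 0.205] pointing down, gripper open.
Joint ranges: [-3.03, 3.03], [-0.79, 2.21], [0.23, 2.52], [-1.04, 4.18], [0, 3.07], [-2.55, 2.55]. Speed limits (rad/s): [2.22, 2.22, 2.57, 3.14, 3.14, 3.14].

## Interface

Orientations are given as [roll, pitch, yaw] about the fixed x, y, z axes, in that order (R = Rz(yaw) Ry(pitch) Rx(roll)).
In Python, from station import ctrl gives the robot as it stands.
- The arm moves only by the tool move_arm, never from a script. Its argument "increments" is a list of rows, each a list of 7 numbers: the opening, from 0 (shut) to 1 (fully open), then the shift along the tool's x, y, z in units of 50 mm (1.0 is 50 mm), then the turn, a rotation vector about the tool's x, y, z in rad. In form: [[claw, tx, ty, tz, rx, ry, rz], ...]. A call has 1 to 20 rows; each row shifts and turns the commanded pose from where the row before left it, along the tool's axes as they then stand; what a row does not reach is not made up. A row lasts 1/10 s, in which the tool goes at most 50 mm and 8.59 degrees, less where a joint would pass 70% of its speed; a pose out of reach is approached as far as the arm can. A call is refused whole if a number of a shift passes 1 or a number of a turn 0.15, either way. A call with a gripper value outside its range is refused whole. The fingers move at their own pace and stop on an object; "force" is the grip in N (left out, the last holds). Time passes only in rows, so rows that do not move let the fingers close. It gives the time, the measured TCP pose, the force, the opening and the grip force at its end, in the units of the state.
- ctrl.get_obs(): the state, without advancing time (a new reading comes with each control period).
- ctrl.camera(name): name is "scene" or "top"; returns a dict with "color" (400x640x3 uint8, blue, green, red), "K" (3x3 intrinsics, pixels), "pose" (4x4, takes a point from camera to world coordinates). Camera axes: x right, y down, z forward; pixel columns grow to the right and rows downward; lengths in m; the calibration is good to about 2 mm. A picture is of the moment at which its call begins. There is no depth.
- ctrl.hand_in(): hands the job in; it is judged then, once.
Trained networks look in a picture, given as the dict that the camera call returned (one of the last four; its "shot" number tells which), for a name from the list of things; names that differ only in an ending like _2 or _b are one class to them, and where a whole thing is asked for, a point or a joint stands for the part that bears it (a point fixed in the world has none). Each returns a list of dicts, best first, with "conf" (0 to 1); they miss things now and then, are a little off and sometimes report something else, mostly with a low value. They report only what shows in the picture. A call takes as long as a camera call.
- ctrl.cut_out(name, picture): "mask" (400x640 bool, what is visible of it) and "centre" ([row, column] in pixels, amid what is visible of it).
The state is a dict: "time_s": time; "qpos": joint angles; "joint_vel": joint speeds; "tau": joint torques, N m; "ee_pos": TCP position; "eef_rot": TCP orientation; "force": force on the tool from outside, world axes, zero at the start; "moment": the same for the moment, N m; "grip_width": finger opening in m; "grip_force": force on a finger pad.
Only numpy, scipy, OpenCV 4.12 (cv2) and the standard library are available. Lean on these libraries where they do the work, as an engineer would, in place of code of your own. Each camera call takes 0.05 s, during which the arm holds its last target. There are 200 camera calls.

## Working session

There is one attempt and no reset: what is moved stays moved. The work goes in short steps, Python scripts to look and compute and a tool call to move; the robot and the scene stay as the last step left them, time stands still between calls to the robot, and variables do not carry over. Pictures are saved under pics/ and viewed, at most 10 in all, crops included, and the job is handed in when it is done.

Besides the shell and the picture viewer there is one more tool, called after "Call:" as a command line: name --pt "numbers of a row" for each row, then --argument value for the rest. move_arm: Moves the arm, as the interface text tells. Its arguments: {"type":"object","properties":{"increments":{"type":"array","items":{"type":"array","items":{"type":"number"}}},"force":{"type":"number"}},"required":["increments"]}

```bash
mkdir -p pics; cat > h.py <<'E'
import numpy as np, cv2
from station import ctrl
def px2w(p,row,col,z):
    K=np.array(p["K"]);T=np.array(p["pose"])
    d=T[:3,:3]@np.linalg.solve(K,[col,row,1.0]);o=T[:3,3]
    return o+d*(z-o[2])/d[2]
def w2px(p,P):
    T=np.linalg.inv(np.array(p["pose"]));c=T[:3,:3]@np.array(P)+T[:3,3];u=np.array(p["K"])@c
    return u[:2]/u[2]
E
python3 - <<'E'
from h import *
print(ctrl.get_obs())
for n in("scene","top"):
    p=ctrl.camera(n);cv2.imwrite(f"pics/{n}0.png",p["color"])
    print(n,np.round(p["pose"],3).tolist(),np.round(p["K"],1).tolist())
    for t,z in(("pot",.06),("flap_tab",.109),("flap",.112),("cap",.09),("jar",.09),("level",.04),("wrench",.02),("mirror",.01)):
        for r in ctrl.cut_out(t,p)[:1]:
            print(t,r["conf"],r["centre"],r["mask"].sum(),px2w(p,*r["centre"],z).round(3))
E
```

```text
{'time_s': 0.0, 'qpos': array([ 1.19543359e+00,  3.00459352e-01,  1.52156671e+00,  7.17528461e-06,
        1.32068888e+00, -6.65852510e-02]), 'joint_vel': array([ 0.00280613, -0.00054838,  0.00069197,  0.00184091, -0.00051967,
        0.00064906]), 'tau': array([ 1.49821758e-04, -5.31810915e+01, -3.52748072e+01,  7.08539109e-02,
        2.44087115e-02, -1.11290767e-04]), 'ee_pos': array([0.16704181, 0.52375368, 0.20489885]), 'eef_rot': array([-3.14047332e+00, -8.16067469e-05,  2.83281334e+00]), 'force': array([ 0.87426319,  0.63319374, -1.09295203]), 'moment': array([-0.03965249, -0.02174048, -0.02753695]), 'grip_force': 0.0, 'grip_width': 0.09403666868942046}
scene [[0.901, 0.327, -0.284, 0.952], [0.433, -0.702, 0.565, -0.64], [-0.014, -0.632, -0.775, 1.003], [0.0, 0.0, 0.0, 1.0]] [[457.6, 0.0, 321.4], [0.0, 457.6, 193.1], [0.0, 0.0, 1.0]]
pot 0.91 [232.0, 268.1] 2356 [ 0.54 -0.12  0.06]
flap_tab 0.75 [210.8, 263.7] 783 [ 0.52  -0.097  0.109]
flap 0.81 [211.4, 263.5] 778 [ 0.522 -0.101  0.112]
cap 0.47 [226.6, 257.0] 183 [ 0.521 -0.135  0.09 ]
jar 0.63 [305.6, 219.6] 1324 [ 0.554 -0.348  0.09 ]
level 0.74 [201.0, 386.0] 527 [0.767 0.112 0.04 ]
wrench 0.86 [142.5, 349.1] 1067 [0.582 0.293 0.02 ]
mirror 0.67 [306.1, 221.8] 1330 [ 0.524 -0.321  0.01 ]
top [[-0.022, -0.995, 0.101, 0.489], [-1.0, 0.02, -0.013, 0.016], [0.011, -0.101, -0.995, 1.251], [0.0, 0.0, 0.0, 1.0]] [[462.2, 0.0, 327.5], [0.0, 462.2, 203.5], [0.0, 0.0, 1.0]]
pot 0.6 [241.7, 364.5] 2101 [ 0.51  -0.093  0.06 ]
flap_tab 0.59 [238.7, 371.5] 919 [ 0.516 -0.106  0.109]
flap 0.94 [238.6, 368.6] 917 [ 0.516 -0.098  0.112]
jar 0.66 [232.3, 455.0] 777 [ 0.528 -0.319  0.09 ]
level 0.68 [152.7, 279.6] 752 [0.751 0.124 0.04 ]
wrench 0.75 [218.2, 210.7] 1566 [0.582 0.311 0.02 ]
mirror 0.68 [159.9, 403.7] 600 [ 0.731 -0.211  0.01 ]
```

```bash
python3 - <<'E'
import cv2
a=cv2.imread("pics/top0.png")[170:310,300:480];b=cv2.imread("pics/scene0.png")[150:300,190:340]
cv2.imwrite("pics/c0.png",cv2.hconcat([cv2.resize(a,(514,400),interpolation=2),cv2.resize(b,(286,286),interpolation=2)and None]) if 0 else cv2.resize(a,(771,600),interpolation=2))
cv2.imwrite("pics/c1.png",cv2.resize(b,(600,600),interpolation=2))
E
```

```text
(no output)
```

View pics/c0.png

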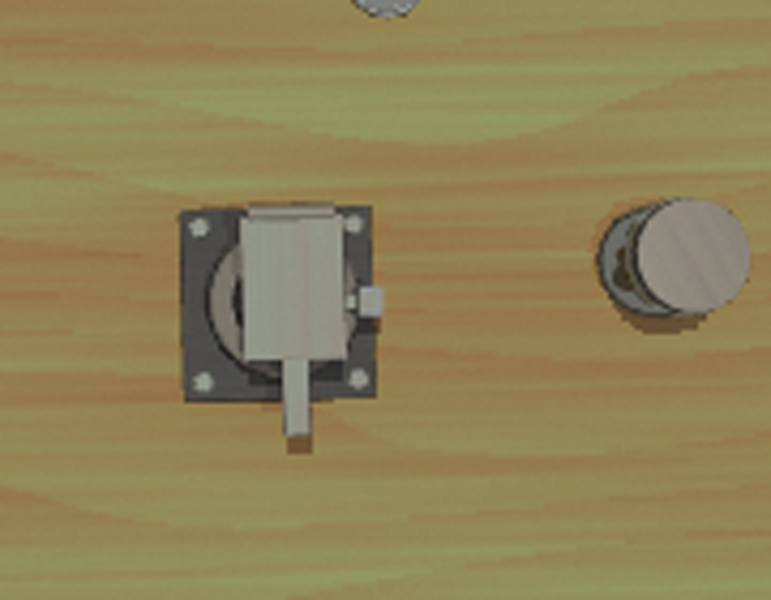

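View pics/c1.png

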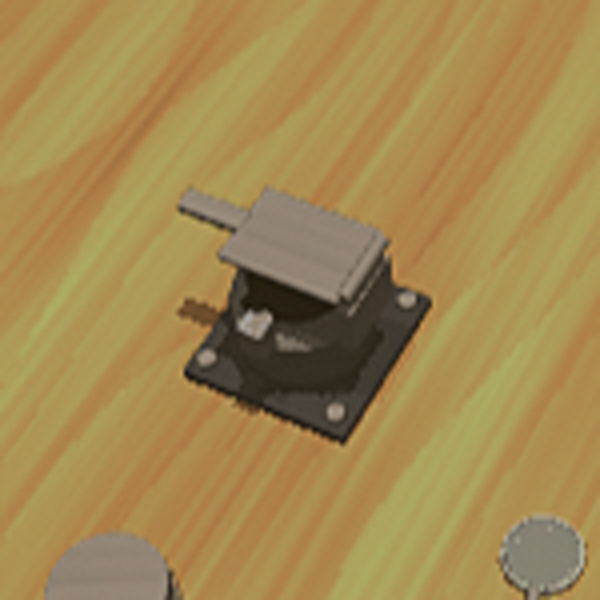

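View pics/top0.png

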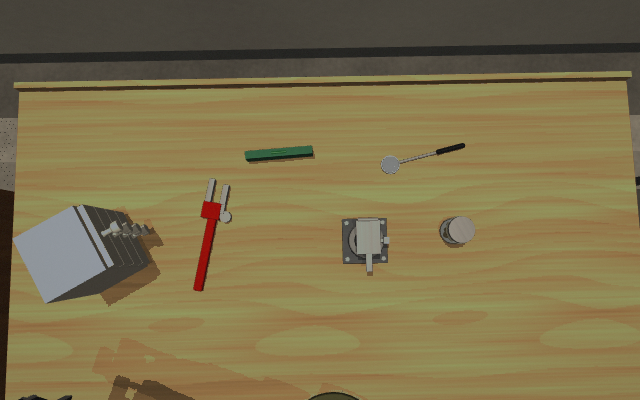

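The top picture shows the pot at about (365,241), with the tab pointing to the robot (end about (369.6,271.5)). The bracket is on the right (-y) and the jar is clear. Next I fit the pose from the foot plate corners and the tab.

```bash
python3 - <<'E'
from h import *
p=ctrl.camera("top")
s=771/180
f=lambda c,r,z:px2w(p,r/s+170-.5+.0,c/s+300-.5,z)
C=np.array([f(180,212,.01),f(371,206,.01),f(377,397,.01),f(186,402,.01)]) # ++ , +-, --, -+
print(C.round(4),C.mean(0).round(4),[np.linalg.norm(C[i]-C[i-1]).round(4) for i in range(4)])
d=C[0]+C[1]-C[2]-C[3];print("yaw",np.arctan2(d[1],d[0]));e=C[0]+C[3]-C[1]-C[2];print(np.arctan2(-e[0],e[1]))
print("tab end top",f(298,434,.113),"tab base",f(297,358,.113))
print("plate",[f(*q,.112).round(4) for q in((242,220),(344,217),(346,360),(244,359))])
# scene
q=ctrl.camera("scene");g=lambda c,r,z:px2w(q,r/4+150-.5,c/4+190-.5,z)
S=np.array([g(430,300,.01),g(345,443,.01),g(185,376,.01)])
print(S.round(4),"centre",((S[0]+S[2])/2).round(4)); print("tab end top",g(185,198,.113))
E
```

```text
[[ 0.5729 -0.0373  0.01  ]
 [ 0.5741 -0.1576  0.01  ]
 [ 0.4549 -0.1572  0.01  ]
 [ 0.4544 -0.0381  0.01  ]] [ 0.5141 -0.0976  0.01  ] [np.float64(0.1185), np.float64(0.1203), np.float64(0.1193), np.float64(0.1191)]
yaw 0.001920052066209024
0.007391116137618142
tab end top [ 0.43778243 -0.09705053  0.113     ] tab base [ 0.48085768 -0.09779919  0.113     ]
plate [array([ 0.5606, -0.0686,  0.112 ]), array([ 0.5611, -0.1275,  0.112 ]), array([ 0.4791, -0.126 ,  0.112 ]), array([ 0.4809, -0.0675,  0.112 ])]
[[ 0.5759 -0.0393  0.01  ]
 [ 0.5783 -0.159   0.01  ]
 [ 0.4604 -0.1594  0.01  ]] centre [ 0.5182 -0.0993  0.01  ]
tab end top [ 0.44039397 -0.09738956  0.113     ]
```

Call:
move_arm --pt "0.5 -0.46 -0.505 0 0 0 0" --pt "0.5 -0.46 -0.505 0 0 0 0" --pt "0.5 -0.46 -0.505 0 0 0 0" --pt "0.5 -0.46 -0.505 0 0 0 0" --pt "0.5 -0.46 -0.505 0 0 0 0" --pt "0.5 -0.46 -0.505 0 0 0 0" --pt "0.5 -0.46 -0.505 0 0 0 0" --pt "0.5 -0.46 -0.505 0 0 0 0" --pt "0.5 -0.46 -0.505 0 0 0 0" --pt "0.5 -0.46 -0.505 0 0 0 0" --pt "0.5 -0.46 -0.505 0 0 0 0" --pt "0.5 -0.46 -0.505 0 0 0 0" --pt "0.5 -0.46 -0.505 0 0 0 0" --pt "0.5 -0.46 -0.505 0 0 0 0" --pt "0.5 -0.46 -0.505 0 0 0 0" --pt "0.5 -0.46 -0.505 0 0 0 0" --pt "0.5 -0.46 -0.505 0 0 0 0" --pt "0.5 -0.46 -0.505 0 0 0 0" --pt "0.5 -0.46 -0.505 0 0 0 0" --pt "0.5 -0.46 -0.505 0 0 0 0"

```text
time_s: 3.0
ee_pos: [0.4523, -0.0984, 0.2056]
eef_rot: [3.142, 0.0, 2.833]
force: [-0.3, 0.1, -0.1]
grip_width: 0.0472
grip_force: 0.0
```

Call:
move_arm --pt "0.5 0 0 0 0 0 0.149" --pt "0.5 0 0 0 0 0 0.149" --pt "0.5 0 0 0 0 0 0.149" --pt "0.5 0 0 0 0 0 0.149" --pt "0.5 0 0 0 0 0 0.149" --pt "0.5 0 0 0 0 0 0.149" --pt "0.5 0 0 0 0 0 0.149" --pt "0.5 0 0 0 0 0 0.149" --pt "0.5 0 0 0 0 0 0.149" --pt "0.5 0 0 0 0 0 0.149" --pt "0.5 0 0 0 0 0 0.149" --pt "0.5 0 0 0 0 0 0.149" --pt "0.5 0 0 0 0 0 0.149" --pt "0.5 0 0 0 0 0 0.149" --pt "0.5 0 0 0 0 0 0.149" --pt "0.5 0 0 0 0 0 0.149" --pt "0.5 0 0 0 0 0 0.149" --pt "0.5 0 0 0 0 0 0.149" --pt "0.5 0 0 0 0 0 0.149" --pt "0.5 0 0 0 0 0 0"

```text
time_s: 5.0
ee_pos: [0.4519, -0.097, 0.2055]
eef_rot: [3.142, -0.0, -0.001]
force: [-0.6, -0.6, -0.1]
grip_width: 0.047
grip_force: 0.0
```

Call:
move_arm --pt "0.5 0 0 0.5 0 0 0" --pt "0.5 0 0 0.5 0 0 0" --pt "0.5 0 0 0.5 0 0 0" --pt "0.5 0 0 0.5 0 0 0" --pt "0.5 0 0 0.31 0 0 0" --pt "0.5 0 0 0 0 0 0" --pt "0.1 0 0 0 0 0 0" --pt "0.1 0 0 0 0 0 0" --pt "0.1 0 0 0 0 0 0" --pt "0.1 0 0 0 0 0 0" --pt "0.1 0 0 0 0 0 0" --pt "0.1 0 0 0 0 0 0" --force 8

```text
time_s: 6.2
ee_pos: [0.4521, -0.0969, 0.0903]
eef_rot: [3.141, -0.001, 0.002]
force: [-0.2, 0.6, 4.4]
grip_width: 0.0156
grip_force: 8.0
```

```bash
python3 - <<'E'
from h import *
# arc rows: hinge (.566,.109) radius .114, steps
r=.114
a=np.linspace(0,1.85,17)
x=-r*np.cos(a);z=r*np.sin(a)
print(np.c_[a[1:],np.diff(x)/.05,-np.diff(z)/.05].round(2).tolist())
E
```

```text
[[0.12, 0.02, -0.26], [0.23, 0.05, -0.26], [0.35, 0.08, -0.25], [0.46, 0.1, -0.24], [0.58, 0.13, -0.23], [0.69, 0.16, -0.21], [0.81, 0.18, -0.19], [0.92, 0.2, -0.17], [1.04, 0.22, -0.15], [1.16, 0.23, -0.12], [1.27, 0.25, -0.09], [1.39, 0.26, -0.06], [1.5, 0.26, -0.03], [1.62, 0.26, -0.0], [1.73, 0.26, 0.03], [1.85, 0.26, 0.06]]
```

Call:
move_arm --pt "0.1 0.02 0 -0.26 0 0 0" --pt "0.1 0.05 0 -0.26 0 0 0" --pt "0.1 0.08 0 -0.25 0 0 0" --pt "0.1 0.1 0 -0.24 0 0 0" --pt "0.1 0.13 0 -0.23 0 0 0"

```text
time_s: 6.7
ee_pos: [0.4709, -0.0968, 0.1524]
eef_rot: [-3.141, 0.0, 0.002]
force: [1.1, 1.5, -2.9]
grip_width: 0.016
grip_force: 8.0
```

Call:
move_arm --pt "0.1 0.16 0 -0.21 0 0 0" --pt "0.1 0.18 0 -0.19 0 0 0" --pt "0.1 0.2 0 -0.17 0 0 0" --pt "0.1 0.22 0 -0.15 0 0 0" --pt "0.1 0.23 0 -0.12 0 0 0" --pt "0.1 0.25 0 -0.09 0 0 0" --pt "0.1 0.26 0 -0.06 0 0 0" --pt "0.1 0.26 0 -0.03 0 0 0"

```text
time_s: 7.5
ee_pos: [0.5595, -0.0967, 0.2033]
eef_rot: [-3.142, 0.0, 0.002]
force: [-0.8, 0.9, -0.2]
grip_width: 0.0156
grip_force: 8.0
```

Call:
move_arm --pt "0.1 0.26 0 0 0 0 0" --pt "0.1 0.26 0 0.03 0 0 0" --pt "0.1 0.26 0 0.06 0 0 0" --pt "0.1 0.25 0 0.09 0 0 0" --pt "0.1 0 0 0 0 0 0"

```text
time_s: 8.0
ee_pos: [0.6117, -0.0966, 0.1939]
eef_rot: [3.141, -0.001, 0.002]
force: [1.7, -0.0, 2.7]
grip_width: 0.0158
grip_force: 8.0
```

```bash
python3 - <<'E'
from h import *
p=ctrl.camera("scene");cv2.imwrite("pics/c2.png",cv2.resize(p["color"][110:300,170:400],None,fx=3,fy=3))
print(ctrl.get_obs()["force"])
E
```

```text
[ 0.55016764 -0.36633581  3.79735138]
```

View pics/c2.png

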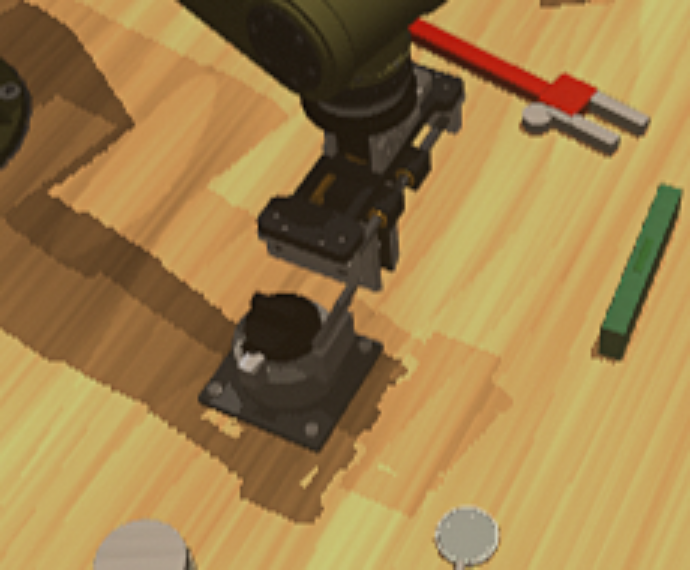

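Call:
move_arm --pt "0.35 0 0 0 0 0 0" --pt "0.35 0 0 0 0 0 0" --pt "0.35 0 0 0 0 0 0" --pt "0.35 0 0 -0.3 0 0 0" --pt "0.35 0 0 -0.4 0 0 0" --pt "0.35 -0.4 0 0 0 0 0" --pt "0.35 -0.6 0 0 0 0 0" --pt "0.35 -0.6 0 0 0 0 0" --pt "0.35 -0.6 0 0 0 0 0" --pt "0.35 -0.6 0 0 0 0 0" --pt "0.35 -0.6 0 0 0 0 0" --pt "0.35 -0.6 0 0 0 0 0" --pt "0.35 0 0 0 0 0 0"

```text
time_s: 9.35
ee_pos: [0.4082, -0.0969, 0.2294]
eef_rot: [3.141, -0.001, 0.001]
force: [0.9, 0.0, -0.0]
grip_width: 0.0331
grip_force: 0.0
```

```bash
python3 - <<'E'
from h import *
p=ctrl.camera("scene");a=cv2.resize(p["color"][170:290,220:320],None,fx=4,fy=4,interpolation=2)
q=ctrl.camera("top");b=cv2.resize(q["color"][180:300,300:400],None,fx=4,fy=4,interpolation=2)
cv2.imwrite("pics/c3.png",cv2.hconcat([a,b]))
for n,m in(("s",p),("t",q)):
  for t in("cap_grip","cap"):
    for r in ctrl.cut_out(t,m)[:1]: print(n,t,r["conf"],r["centre"],px2w(m,*r["centre"],.09).round(4))
E
```

```text
s cap_grip 0.9 [219.0, 266.5] [ 0.5302 -0.1049  0.09  ]
s cap 0.87 [219.2, 263.6] [ 0.5241 -0.1084  0.09  ]
t cap_grip 0.91 [238.9, 367.3] [ 0.5161 -0.0973  0.09  ]
t cap 0.56 [239.9, 369.2] [ 0.5135 -0.102   0.09  ]
```

View pics/c3.png

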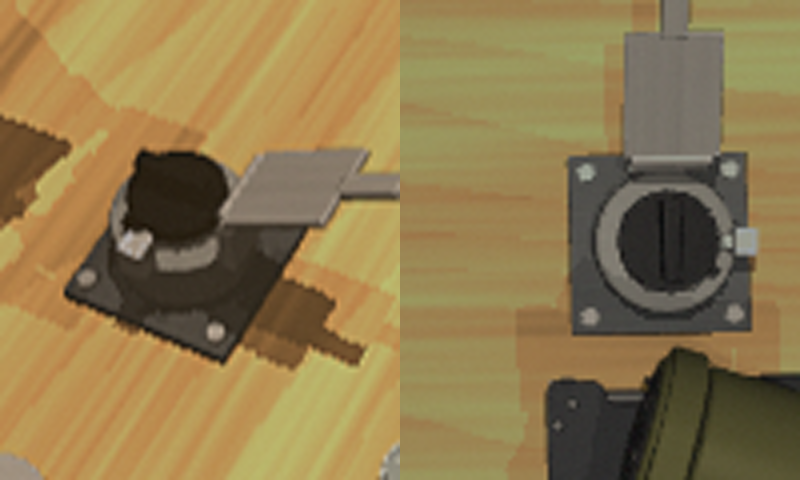

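The cover is folded back. The wing runs almost exactly along x, at about (368,240) in the top picture. I'll enhance the contrast to get its centre and angle.

```bash
python3 - <<'E'
from h import *
q=ctrl.camera("top")
r=ctrl.cut_out("cap",q)[0]
print(px2w(q,240,368,.103))
g=q["color"][218:262,345:392].astype(float).mean(2)
g=np.clip((g-5)*4,0,255).astype(np.uint8)
cv2.imwrite("pics/c4.png",cv2.resize(g,None,fx=12,fy=12,interpolation=cv2.INTER_CUBIC))
for a in(0,.15,.3):
  for s in(-1,1):
    P=np.array([.516,-.098,.103])+.025*s*np.array([np.cos(a),np.sin(a),0])
    print(a,s,((w2px(q,P)-[345,218])*12).round())
E
```

```text
[ 0.51306748 -0.09770362  0.103     ]
0 -1 [281. 371.]
0 1 [273. 129.]
0.15 -1 [299. 369.]
0.15 1 [255. 131.]
0.3 -1 [316. 365.]
0.3 1 [238. 135.]
```

View pics/c4.png

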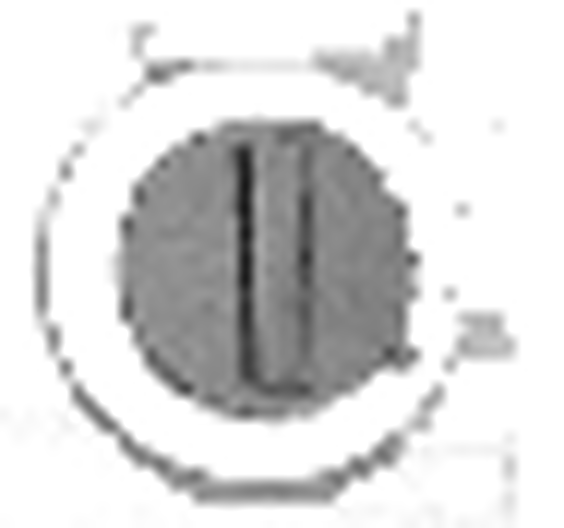

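Call:
move_arm --pt "0.35 0.54 0.01 0 0 0 0" --pt "0.35 0.54 0 0 0 0 0" --pt "0.35 0.54 0 0 0 0 0" --pt "0.35 0.53 0 0 0 0 0" --pt "0.35 0 0 0 0 0 0" --pt "0.35 0 0 0.5 0 0 0" --pt "0.35 0 0 0.5 0 0 0" --pt "0.35 0 0 0.5 0 0 0" --pt "0.35 0 0 0.5 0 0 0" --pt "0.35 0 0 0.5 0 0 0" --pt "0.35 0 0 0.2 0 0 0" --pt "0.35 0 0 0.08 0 0 0" --pt "0.35 0 0 0 0 0 0"

```text
time_s: 11.05
ee_pos: [0.518, -0.0974, 0.0904]
eef_rot: [3.142, -0.0, 0.002]
force: [0.3, -0.4, -0.3]
grip_width: 0.0327
grip_force: 0.0
```

```bash
python3 - <<'E'
from h import *
o=ctrl.get_obs();print(o["force"],o["moment"],o["ee_pos"],o["qpos"])
E
```

```text
[ 0.26511828 -0.41187258 -0.30460264] [-0.0375218   0.18003186 -0.01423594] [ 0.51802389 -0.09736423  0.090353  ] [-2.55267056e-01  3.75678819e-01  1.70693525e+00 -2.63724423e-05
  1.05876503e+00  1.31372185e+00]
```

Call:
move_arm --pt "0.35 -0.03 0 0.08 0 0 0" --pt "0.35 0 0 0.08 0 0 0" --pt "0.35 0 0 0.02 0 0 0" --pt "0.35 0 0 0 0 0 0" --pt "0.35 0 0 0 0 0 0"

```text
time_s: 11.55
ee_pos: [0.5165, -0.0973, 0.0811]
eef_rot: [3.142, -0.0, 0.002]
force: [0.3, -0.2, -1.1]
grip_width: 0.0329
grip_force: 0.0
```

Call:
move_arm --pt "0.35 0 0 0.02 0 0 0" --pt "0.35 0 0 0 0 0 0" --pt "0.35 0 0 0 0 0 0"

```text
time_s: 11.85
ee_pos: [0.5166, -0.0974, 0.0802]
eef_rot: [3.141, -0.0, 0.002]
force: [0.8, 0.1, 2.4]
grip_width: 0.0327
grip_force: 1.1
```

Call:
move_arm --pt "0.35 0 0 0.01 0 0 0" --pt "0.35 0 0 0 0 0 0" --pt "0.35 0 0 0 0 0 0"

```text
time_s: 12.15
ee_pos: [0.5166, -0.0974, 0.0797]
eef_rot: [3.141, -0.0, 0.002]
force: [0.7, -0.5, 4.7]
grip_width: 0.033
grip_force: 2.2
```

Call:
move_arm --pt "0.05 0 0 0 0 0 0" --pt "0.05 0 0 0 0 0 0" --pt "0.05 0 0 0 0 0 0" --pt "0.05 0 0 0 0 0 0" --pt "0.05 0 0 0.02 0 0 0" --pt "0.05 0 0 0 0 0 0" --pt "0.05 0 0 0 0 0 0" --force 10

```text
time_s: 12.85
ee_pos: [0.5165, -0.0967, 0.0787]
eef_rot: [-3.141, -0.0, 0.002]
force: [-0.1, 5.3, 7.9]
grip_width: 0.0122
grip_force: 12.1
```

Call:
move_arm --pt "0.05 0 -0.02 0.02 0 0 0" --pt "0.05 0 0 0 0 0 0" --pt "0.05 0 0 0 0 0 0"

```text
time_s: 13.15
ee_pos: [0.5166, -0.0965, 0.0781]
eef_rot: [3.141, -0.001, 0.002]
force: [-2.0, -1.5, 11.3]
grip_width: 0.0117
grip_force: 12.2
```

Call:
move_arm --pt "0.05 0 0 0.016 0 0 0" --pt "0.05 0 0 0 0 0 0" --pt "0.05 0 0 0 0 0 -0.05" --pt "0.05 0 0 0 0 0 -0.05" --pt "0.05 0 0 0 0 0 0"

```text
time_s: 13.65
ee_pos: [0.5166, -0.0964, 0.0774]
eef_rot: [3.141, -0.001, 0.104]
force: [-4.3, 1.0, 13.3]
grip_width: 0.0118
grip_force: 12.7
```

```bash
python3 - <<'E'
from h import *
o=ctrl.get_obs();print(o["force"],o["moment"],o["ee_pos"])
E
```

```text
[-4.31737078  0.95711101 13.34116801] [ 0.11210792  0.83046121 -0.03838067] [ 0.51659266 -0.09640442  0.07744918]
```

Call:
move_arm --pt "0.05 -0.02 0 0.004 0 0 0" --pt "0.05 0 0 0 0 0 -0.05" --pt "0.05 0 0 0 0 0 -0.05" --pt "0.05 0 0 0 0 0 -0.05" --pt "0.05 0 0 0 0 0 0"

```text
time_s: 14.15
ee_pos: [0.5164, -0.0963, 0.0776]
eef_rot: [3.141, -0.003, 0.254]
force: [2.2, 2.4, 13.5]
grip_width: 0.0119
grip_force: 12.7
```

```bash
python3 - <<'E'
from h import *
o=ctrl.get_obs();print(o["force"],o["moment"],o["ee_pos"])
E
```

```text
[ 2.24416413  2.43325093 13.51507938] [ 0.61061138 -0.06771479 -0.07206686] [ 0.51644078 -0.09626008  0.07760099]
```

Call:
move_arm --pt "0.05 -0.005 -0.01 0.005 0 0 0" --pt "0.05 0 0 0 0 0 -0.05" --pt "0.05 0 0 0 0 0 -0.05" --pt "0.05 0 0 0 0 0 -0.05" --pt "0.05 0 0 0 0 0 -0.05" --pt "0.05 0 0 0 0 0 0"

```text
time_s: 14.75
ee_pos: [0.5163, -0.096, 0.0775]
eef_rot: [3.14, -0.003, 0.454]
force: [2.0, 2.5, 14.2]
grip_width: 0.0121
grip_force: 12.7
```

```bash
python3 - <<'E'
from h import *
o=ctrl.get_obs();print(o["force"],o["moment"],o["ee_pos"])
E
```

```text
[ 1.9797824   2.45766769 14.17470379] [ 0.43828707 -0.33423762 -0.08340931] [ 0.51631461 -0.09598511  0.07752116]
```

Past 0.37 with only about 0.08 N m, so the lug is free. I keep turning.

Call:
move_arm --pt "0.05 -0.01 -0.005 0 0 0 -0.05" --pt "0.05 0 0 0 0 0 -0.05" --pt "0.05 0 0 0 0 0 -0.05" --pt "0.05 0 0 0 0 0 -0.05" --pt "0.05 0 0 0 0 0 -0.05" --pt "0.05 0 0 0 0 0 0"

```text
time_s: 15.35
ee_pos: [0.516, -0.0957, 0.0776]
eef_rot: [3.139, -0.003, 0.704]
force: [4.0, 4.2, 13.8]
grip_width: 0.012
grip_force: 12.7
```

```bash
python3 - <<'E'
from h import *
o=ctrl.get_obs();print(o["force"],o["moment"],o["ee_pos"])
E
```

```text
[ 4.03139665  4.17199097 13.80011401] [ 0.84887669 -0.70011165 -0.05114687] [ 0.51604776 -0.09574758  0.07761198]
```

Call:
move_arm --pt "0.05 0.02 0 0.003 0 0 0" --pt "0.05 0 0 0 0 0 -0.06" --pt "0.05 0 0 0 0 0 -0.06" --pt "0.05 0 0 0 0 0 -0.06" --pt "0.05 0 0 0 0 0 -0.06" --pt "0.05 0 0 0 0 0 -0.06" --pt "0.05 0 0 0 0 0 0"

```text
time_s: 16.05
ee_pos: [0.5159, -0.0954, 0.0772]
eef_rot: [3.14, -0.001, 1.004]
force: [-1.3, 1.1, 15.7]
grip_width: 0.0116
grip_force: 12.8
```

```bash
python3 - <<'E'
from h import *
o=ctrl.get_obs();print(o["force"],o["moment"],o["ee_pos"])
E
```

```text
[-1.26215796  1.10723865 15.65472207] [ 0.26353742  0.50722133 -0.06651016] [ 0.51591012 -0.09535793  0.07716948]
```

Past 0.85 with mild side force. I ease the press off by about 1.5 mm and carry on towards the stop.

Call:
move_arm --pt "0.05 0 0 -0.02 0 0 -0.06" --pt "0.05 0 0 -0.01 0 0 -0.08" --pt "0.05 0 0 0 0 0 -0.08" --pt "0.05 0 0 0 0 0 -0.08" --pt "0.05 0 0 0 0 0 -0.08" --pt "0.05 0 0 0 0 0 -0.08" --pt "0.05 0 0 0 0 0 0"

```text
time_s: 16.75
ee_pos: [0.5153, -0.0952, 0.0781]
eef_rot: [3.141, -0.0, 1.465]
force: [-3.1, 1.6, 11.0]
grip_width: 0.0121
grip_force: 12.5
```

```bash
python3 - <<'E'
from h import *
o=ctrl.get_obs();print(o["force"],o["moment"],o["ee_pos"],o["eef_rot"])
E
```

```text
[-3.13535905  1.55009467 11.02940535] [ 0.37896904  0.65248318 -0.01247803] [ 0.51530679 -0.09518974  0.07805801] [ 3.14143537e+00 -2.69500684e-04  1.46462560e+00]
```

Call:
move_arm --pt "0.05 0 -0.015 0 0 0 -0.08" --pt "0.05 0 0 0 0 0 -0.08" --pt "0.05 0 0 0 0 0 -0.08" --pt "0.05 0 0 0 0 0 -0.08" --pt "0.05 0 0 0 0 0 -0.08" --pt "0.05 0 0 0 0 0 -0.08" --pt "0.05 0 0 0 0 0 -0.08" --pt "0.05 0 0 0 0 0 0"

```text
time_s: 17.55
ee_pos: [0.5145, -0.0953, 0.0781]
eef_rot: [3.141, 0.0, 2.025]
force: [-3.2, 1.1, 10.0]
grip_width: 0.0119
grip_force: 12.5
```

```bash
python3 - <<'E'
from h import *
o=ctrl.get_obs();print(o["force"],o["moment"],o["ee_pos"],o["eef_rot"])
E
```

```text
[-3.18501157  1.09871847 10.0054411 ] [ 0.13219447  0.67703199 -0.02669318] [ 0.51454528 -0.09527262  0.07807273] [3.14143991e+00 1.11519548e-04 2.02463848e+00]
```

Call:
move_arm --pt "0.05 0 -0.015 0 0 0 -0.06" --pt "0.05 0 0 0 0 0 -0.06" --pt "0.05 0 0 0 0 0 -0.06" --pt "0.05 0 0 0 0 0 -0.06" --pt "0.05 0 0 0 0 0 0"

```text
time_s: 18.05
ee_pos: [0.5142, -0.0955, 0.0782]
eef_rot: [3.141, 0.001, 2.264]
force: [-1.0, 1.5, 11.3]
grip_width: 0.0118
grip_force: 12.3
```

```bash
python3 - <<'E'
from h import *
o=ctrl.get_obs();print(o["force"],o["moment"],o["ee_pos"],o["eef_rot"])
E
```

```text
[-1.0258616   1.51993818 11.32564205] [0.36073612 0.29636697 0.0112767 ] [ 0.51420706 -0.09547996  0.07818977] [3.14073497e+00 6.21677871e-04 2.26394420e+00]
```

Call:
move_arm --pt "0.05 0 0 0 0 0 -0.05" --pt "0.05 0 0 0 0 0 -0.05" --pt "0.05 0 0 0 0 0 -0.04" --pt "0.05 0 0 0 0 0 0" --pt "0.05 0 0 0 0 0 0"

```text
time_s: 18.55
ee_pos: [0.5141, -0.0956, 0.0782]
eef_rot: [3.141, 0.001, 2.402]
force: [-1.9, 0.9, 11.1]
grip_width: 0.0122
grip_force: 12.3
```

```bash
python3 - <<'E'
from h import *
o=ctrl.get_obs();print(o["force"],o["moment"],o["ee_pos"],o["eef_rot"])
E
```

```text
[-1.91133184  0.8586205  11.10659341] [ 0.19124476  0.4315496  -0.04286509] [ 0.5140793  -0.09558617  0.07815063] [3.14116813e+00 6.05465766e-04 2.40186280e+00]
```

Call:
move_arm --pt "0.05 0 0 0 0 0 -0.04" --pt "0.05 0 0 0 0 0 -0.03" --pt "0.05 0 0 0 0 0 0"

```text
time_s: 18.85
ee_pos: [0.514, -0.0956, 0.0781]
eef_rot: [3.141, 0.001, 2.473]
force: [-1.8, 1.3, 10.4]
grip_width: 0.0118
grip_force: 13.2
```

```bash
python3 - <<'E'
from h import *
o=ctrl.get_obs();print(o["force"],o["moment"],o["ee_pos"],o["eef_rot"],o["qpos"][5])
E
```

```text
[-1.77475331  1.30488521 10.44670716] [ 0.14194544  0.41561633 -0.20967786] [ 0.51403215 -0.095631    0.07813105] [3.14123957e+00 5.19461154e-04 2.47255945e+00] -1.1558866343632355
```

The stop is felt (0.21 N m). Now I ease the press, open the fingers and lift straight off.

Call:
move_arm --pt "0.05 0 0 0 0 0 0.03" --pt "0.05 0 0 -0.03 0 0 0" --pt "0.2 0 0 -0.02 0 0 0" --pt "0.35 0 0 0 0 0 0" --pt "0.35 0 0 0 0 0 0" --pt "0.35 0 0 0 0 0 0" --pt "0.35 0 0 -0.2 0 0 0" --pt "0.35 0 0 -0.5 0 0 0" --pt "0.35 0 0 -0.6 0 0 0" --pt "0.35 0 0 -0.6 0 0 0" --pt "0.35 0 0 -0.6 0 0 0" --pt "0.35 0.6 0 0 0 0 0" --pt "0.35 0.6 0.6 0 0 0 0" --pt "0.35 0.6 0.6 0 0 0 0" --pt "0.35 0 0 0 0 0 0"

```text
time_s: 20.35
ee_pos: [0.483, 0.0117, 0.2057]
eef_rot: [3.141, -0.0, 2.445]
force: [-0.5, -0.4, 0.5]
grip_width: 0.0325
grip_force: 0.0
```

```bash
python3 - <<'E'
from h import *
p=ctrl.camera("scene");a=cv2.resize(p["color"][170:290,220:320],None,fx=4,fy=4,interpolation=2)
q=ctrl.camera("top");b=cv2.resize(q["color"][180:300,300:400],None,fx=4,fy=4,interpolation=2)
cv2.imwrite("pics/c5.png",np.clip(cv2.hconcat([a,b]).astype(float)*2,0,255).astype(np.uint8))
E
```

```text
(no output)
```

View pics/c5.png

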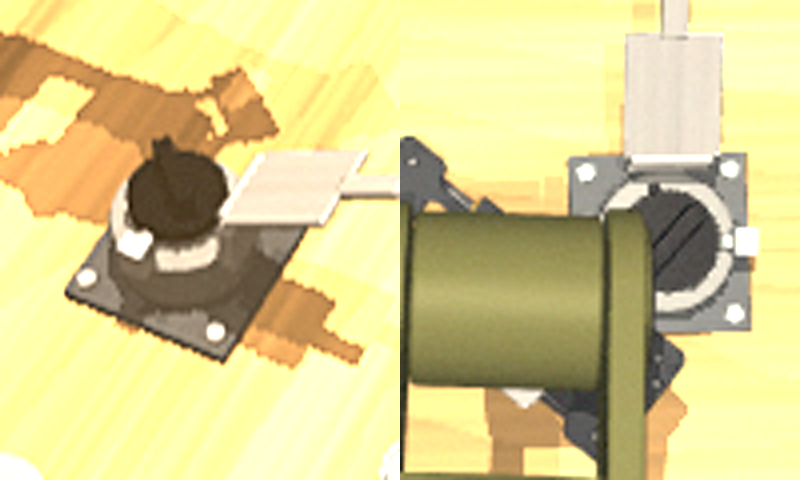

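The cover is folded back, and the wing lies at about 2.4 rad (upper right to lower left around (680,240)). The gripper is clear of everything.

```bash
python3 -c "
from station import ctrl
print(ctrl.hand_in())"
```

```text
the job is handed in; nothing more can be done
None
```

I folded the cover back and unscrewed the cap until its stop was felt, with the last picture showing it at about 2.4 rad. I then let the cap spring up, moved the arm clear and handed the job in after about 20 s of robot time; the judge's result was not shown.

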